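# Check-weigh the parts bin on the dial force gauge

### The job

Weigh the small clear bin of springs and clips: lift it by its bail without tipping its parts out, hang it by the bare middle of the bail on the hook of the dial force gauge, and let go so that it hangs free, level and still. The gauge is delicate and reads only up to 4 N, not much more than the bin weighs: ease the weight onto the hook and never load it past full scale, by pressing down or by letting the bin drop, nor knock the gauge. Do not disturb the small parts lying on the bench.

Things in the scene. Friction and masses are not known exactly. Their poses are not given: they have to be found in the camera images.
- parts_bin: Clear plastic bin of black springs and clips, 108 x 148 x 58 mm, 0.22 to 0.33 kg with its wire bail (carrying handle), centre of mass about 35 mm above its underside. Origin: centre of its underside; x along its short side, z up. The bail swings about an axis along x, 50 mm up, at most 0.3 rad (17 deg) either way, and may lean to a side on the bench; its legs are at x = +-60 mm.
- bail_mid (a point): Middle of the bail's straight top bar (on its centre line); the bar runs along the bin's x, 82 mm from the bail's axis, 132 mm above the bin's underside when upright. Bare 6 mm steel wire for 16 mm either side of this point: this part goes on the hook. While the bin is carried by one sleeve it may tip in the fingers, so this point can sag up to 12 mm.
- bail_grip_a (a point): Centre of one black grip sleeve on the bail's bar (10 mm in diameter, 34 mm long, from 16 to 50 mm from the bar's middle), on the bin's -x side, 33 mm from the middle.
- bail_grip_b (a point): Centre of the other, equal grip sleeve, on the bin's +x side, 33 mm from the middle.
- gauge_stand: Dial force gauge on a column stand, fixed. Origin: on the bench straight below the hook; -x is its front (dial), z up. Base 245 x 170 x 18 mm (x from -68 to 178 mm), column 28 mm thick at x = 135 mm. Housing 40 x 68 x 128 mm (x, y, z) right over the hook, underside 88 mm above its seat: a gripper pointing straight down at the hook would hit it, one leaning outward along y clears it.
- gauge_hook (a joint): How far the hook is drawn down, m: 0 unloaded, 0.7 N per mm; full scale, 4 N, is 5.7 mm; stop 7.5 mm. Hook: a strip 14 mm wide (stand's y), bent to a J open to the stand's -x; its seat, the bottom of a V 19 mm wide, is 160 to 190 mm up, as the crosshead was clamped; lip top 16 mm, top bend 66 mm above it. A bar along y enters from the front 20 to 61 mm above the seat and lies 4 mm above it.
- blue_clip_a: Blue moulded clip housing, 35 x 68 x 21 mm, lying on the bench; leave it alone. Origin: centre of its underside.
- blue_clip_b: A second such blue clip housing, 35 x 68 x 21 mm; leave it alone. Origin: centre of its underside.
- bezel: Flat blue bezel frame, 60 x 74 x 9 mm, lying on the bench; leave it alone. Origin: centre of its underside.
- driver: Thin precision screwdriver, 167 mm long along its y, 13 mm thick, lying on the bench; leave it alone. Origin: centre of its underside.

How it is judged:
On the way, in this order (a step that is already met when the one before it is completed fails the run):
1. the bin is lifted clear of the bench by its bail (height (world z) of parts_bin above 0.02 m and contact force between parts_bin and the fingers above 0.5 N), for 0.2 s.
2. the bail's bare middle lies in the hook and the gauge carries the bin (x of bail_mid in the frame of gauge_stand between -0.012 and 0.012 m and y of bail_mid in the frame of gauge_stand between -0.012 and 0.012 m and value of joint gauge_hook above 0.002 m), for 0.2 s.
At the end, for the whole second after the job is handed in: The bin hangs clear of the bench by the bare middle of its bail on the gauge's hook (bar's middle within 12 mm of the hook's axis in the stand's x and y), level within 0.2 rad and still (under 50 mm/s, 0.6 rad/s), its weight on the gauge (over 1.2 N, hook drawn down over 2 mm), released (all of step 2 and height (world z) of parts_bin above 0.025 m and contact force between parts_bin and gauge_stand above 1.2 N and angle between parts_bin's own z axis and vertical below 0.2 rad and linear speed of parts_bin below 0.05 m/s and angular speed of parts_bin below 0.6 rad/s); the robot touches nothing.
It fails at once if the gauge is overloaded: its hook is drawn down past the full scale of 4 N (5.7 mm) (value of joint gauge_hook above 0.0057 m).
It fails at once if the gauge or its stand is knocked: by the bin with more than 12 N, or by the robot with more than 6 N (contact force between parts_bin and gauge_stand above 12 N or contact force between the arm and gauge_stand above 6 N).
It fails at once if the bin is tipped so far that parts would spill (more than 0.6 rad) (angle between parts_bin's own z axis and vertical above 0.6 rad).
It fails at once if one of the small parts on the bench is shifted by more than 20 mm (distance of any of blue_clip_a, blue_clip_b, bezel, driver from where it was at the start of the episode above 0.02 m).
It also fails if it takes over 72 s, if anything falls off the work surface, if the arm or the gripper's body presses on something with over 40 N, if the wrist force passes 120 N, or if a joint passes its speed limit or range.

### The arm

A 6-joint arm with a two-finger parallel gripper is mounted at the origin on a cart in front of the work surface, level with it; the furniture and walls round the work are solid. World frame = base frame: x ahead of the robot, y to its left, z up, the work surface at z = 0. Lengths are in m, angles in rad, forces in N, time in s.
With the tool pointing down it reaches from about 0.25 to 0.725 m from the base axis. Payload 4 kg.
Tool frame: the origin (TCP) lies on the centre line of the jaws, within the pads' length; the fingertips stand 22 mm ahead of it and the grasp point (between the pads) lies 3 mm ahead of it; z points along the fingers, y is the line along which they close (so a half turn about z gives the same grasp; the last joint's range is limited). The gripper opens to 85 mm and grips with 20 to 120 N. Pads are 22 mm wide; open, the fingers measure 114 mm over their backs; the gripper's body (76 mm by 85 mm) begins 54 mm behind the grasp point. The pads swing forward as they close: fully open they stand 13 mm farther back than shut.
Start: joints at [-1.101, 0.241, 0.005, 1.335, 0, 1.571], TCP at [0.226, -0.446, 0.253] pointing down, gripper open.
Joint ranges: [-2.72, 2.72], [-1.05, 1.87], [-1.09, 1.28], [-1.99, 2.15], [-1.42, 1.44], [-3.14, 3.14]. Speed limits (rad/s): [2.79, 2.79, 3.14, 3.14, 3.14, 3.14].

### API

Orientations are given as a unit quaternion [x, y, z, w].
In Python, from workcell import bot gives the robot as it stands.
- The arm moves only by the shell command python3 -m inch 'ROWS'. ROWS is JSON, one flat list of numbers, 7 for each row, row after row: the shift along the world's x, y, z in mm, then the turn, a rotation vector about the world's x, y, z in rad, then the opening in per cent of the stroke, from 0 (shut) to 100 (fully open). A call has 1 to 8 rows; each row is the pose to reach, as a shift and turn from the pose commanded when the call began; what a row does not reach only later rows make up. A row lasts 1/12 s, in which the tool goes at most 41.7 mm and 7.16 degrees, less where a joint would pass 70% of its speed; a pose out of reach is approached as far as the arm can. A call with a gripper value outside its range is refused whole. The fingers move at their own pace and stop on an object; the grip force is fixed at half the most. Time passes only in rows, so rows that repeat a pose let the fingers close. It gives the time, the measured TCP pose, the force, the opening and the grip force at its end, in the units of the state.
- bot.get_obs(): the state, without advancing time (a new reading comes with each control period).
- bot.camera(name): name is "scene" or "side" or "wrist"; returns the picture (420x560x3 uint8, blue, green, red); there is no depth.
- bot.camera_info(name): a dict with "intrinsics" (3x3 intrinsics, pixels), "camera_from_world" (4x4, takes a point from world to camera coordinates); the wrist camera has in their place "hand_eye" (4x4, takes a point from camera to tool coordinates, whose origin is the TCP and whose axes are the flange's). Camera axes: x right, y down, z forward; pixel columns grow to the right and rows downward; lengths in m; the calibration is good to about 2 mm. A picture is of the moment at which its call begins: read the wrist's pose just before it. camera_info takes no time and is no camera call.
- bot.job_done(): hands the job in; it is judged then, once.
Trained networks look in the newest picture that a camera, given by its name, has taken for a name from the list of things; names that differ only in an ending like _2 or _b are one class to them, and where a whole thing is asked for, a point or a joint stands for the part that bears it (a point fixed in the world has none). Each returns a list of dicts, best first, with "confidence" (0 to 1); they miss things now and then, are a little off and sometimes report something else, mostly with a low value. They report only what shows in the picture. A call takes as long as a camera call.
- bot.silhouettes(camera, target): "mask" (420x560 bool, what is visible of it) and "uv" ([column, row] in pixels, amid what is visible of it).
- bot.spot_point(camera, target): "uv" ([column, row] in pixels: a listed point, or the origin of a listed thing).
The state is a dict: "clock": time; "joint_pos": joint angles; "joint_vel": joint speeds; "tau": joint torques, N m; "eef_pos": TCP position; "tool_rot": TCP orientation; "ft_force": force on the tool from outside, world axes, zero at the start; "ft_torque": the same for the moment, N m; "grip_width": finger opening in m; "grasp_force": force on a finger pad.
Only numpy, scipy, OpenCV 4.12 (cv2) and the standard library are available. Lean on these libraries where they do the work, as an engineer would, in place of code of your own. Each camera call takes 0.05 s, during which the arm holds its last target. There are 200 camera calls.

## Working session

There is one attempt and no reset: what is moved stays moved. The work goes in short steps, Python scripts to look and compute and a shell command to move; the robot and the scene stay as the last step left them, time stands still between calls to the robot, and variables do not carry over. Pictures are saved under pics/ and viewed, at most 10 in all, crops included, and the job is handed in when it is done.

```bash
mkdir -p pics; cat > h.py <<'E'
from workcell import bot
import numpy as np, cv2
def cam(name):
    i=bot.camera_info(name); return np.array(i["intrinsics"]),np.array(i["camera_from_world"])
def ray(name,uv):
    K,T=cam(name); d=np.linalg.inv(K)@[uv[0],uv[1],1]; R=T[:3,:3]
    return -R.T@T[:3,3], R.T@d
def tri(a,b): # list of (name,uv)
    A=np.zeros((3,3));c=np.zeros(3); rs=[ray(*a),ray(*b)]
    for o,d in rs:
        d=d/np.linalg.norm(d);P=np.eye(3)-np.outer(d,d);A+=P;c+=P@o
    p=np.linalg.solve(A,c); 
    o,d=rs[0];d=d/np.linalg.norm(d);e=np.linalg.norm((p-o)-d*((p-o)@d))
    return p,e
def onz(name,uv,z):
    o,d=ray(name,uv); return o+d*(z-o[2])/d[2]
def proj(name,p):
    K,T=cam(name); q=K@(T[:3,:3]@p+T[:3,3]); return q[:2]/q[2]
E
python3 - <<'E'
from h import *
ims=[bot.camera(c) for c in("scene","side")]
cv2.imwrite("pics/a.png",ims[0]);cv2.imwrite("pics/b.png",ims[1])
for t in["parts_bin","bail_mid","bail_grip_a","bail_grip_b","gauge_stand","gauge_hook","blue_clip_a","bezel","driver"]:
    r={c:[(np.round(x["uv"]).tolist(),round(x["confidence"],2)) for x in bot.spot_point(c,t)[:3]] for c in("scene","side")}
    print(t,r)
    if r["scene"] and r["side"]: print("   ",tri(("scene",r["scene"][0][0]),("side",r["side"][0][0])))
o=bot.get_obs();print(o["clock"],o["eef_pos"],o["tool_rot"],o["ft_force"])
E
```

```text
parts_bin {'scene': [([284.0, 257.0], 0.61)], 'side': [([284.0, 238.0], 0.69)]}
    (array([ 0.49584033, -0.12105853, -0.0006125 ]), np.float64(0.0014151521581765704))
bail_mid {'scene': [], 'side': [([294.0, 201.0], 0.51)]}
bail_grip_a {'scene': [], 'side': [([335.0, 199.0], 0.71), ([292.0, 207.0], 0.64), ([296.0, 190.0], 0.46)]}
bail_grip_b {'scene': [], 'side': [([335.0, 199.0], 0.71), ([292.0, 207.0], 0.64), ([296.0, 190.0], 0.46)]}
gauge_stand {'scene': [([216.0, 211.0], 0.91)], 'side': [([190.0, 315.0], 0.61), ([296.0, 196.0], 0.6)]}
    (array([ 0.51290254,  0.20185665, -0.00550862]), np.float64(0.001499000220730836))Traceback (most recent call last):
  File "<stdin>", line 5, in <module>
ValueError: it knows: bail_grip, bail_mid, bezel, blue_clip, driver, gauge_stand, parts_bin
```

View pics/a.png

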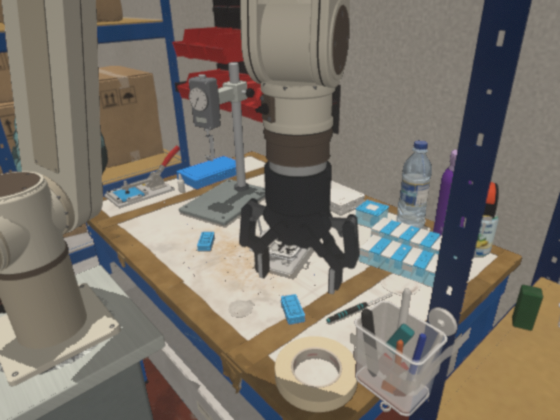

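View pics/b.png

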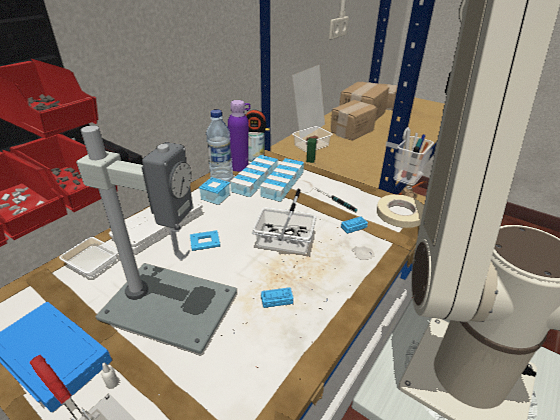

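The side view shows the bin at about (285,232), with its bail sleeves at (296,192) and (291,207). The gauge is at left, with its hook near (178,245), and the base corners are near (238,290), (203,352), (97,318) and (152,264). In the scene view the arm hides the bail.

```bash
python3 - <<'E'
from h import *
for uv in [(238,290),(203,352),(97,318),(152,264)]: print("corner",onz("side",uv,.018).round(3))
i=bot.camera_info("wrist");print(np.round(i["hand_eye"],3),i["intrinsics"])
for c in("scene","side"):
    bot.camera(c); K,T=cam(c); print(c,(-T[:3,:3].T@T[:3,3]).round(3))
for t in["blue_clip","bezel","driver"]:
    for c in ("scene","side"): print(t,c,[(onz(c,x["uv"],0).round(3).tolist(),round(x["confidence"],2)) for x in bot.spot_point(c,t)[:3]])
for z in(.1,.13): print([onz("side",uv,z).round(3).tolist() for uv in[(294,201),(292,207),(296,190)]])
bot.camera("wrist")
for t in["parts_bin","bail_mid","bail_grip"]: print(t,bot.spot_point("wrist",t))
o=bot.get_obs();print(o["clock"],o["eef_pos"],o["tool_rot"],o["ft_force"])
im=bot.camera("side")
cv2.imwrite("pics/c.png",np.hstack([cv2.resize(im[170:270,240:340],(400,400),interpolation=2),cv2.resize(im[170:270,130:230],(400,400),interpolation=2)]))
E
```

```text
corner [0.461 0.103 0.018]
corner [0.411 0.259 0.018]
corner [0.64  0.333 0.018]
corner [0.679 0.164 0.018]
[[ 0.001 -0.962 -0.273  0.069]
 [ 1.     0.001  0.001 -0.001]
 [-0.001 -0.273  0.962 -0.12 ]
 [ 0.     0.     0.     1.   ]] [[359.26400366   0.         281.67863477]
 [  0.         359.26400366 207.30042748]
 [  0.           0.           1.        ]]
scene [-0.075 -0.759  0.577]
side [0.049 0.523 0.649]
blue_clip scene [([0.391, 0.066, 0.0], 0.72), ([0.376, -0.283, 0.0], 0.68)]
blue_clip side [([0.376, -0.286, 0.0], 0.88), ([0.384, 0.063, 0.0], 0.8)]
bezel scene []
bezel side [([0.643, 0.007, 0.0], 0.7)]
driver scene [([0.483, -0.361, 0.0], 0.84)]
driver side [([0.486, -0.381, 0.0], 0.54), ([0.553, -0.253, 0.0], 0.43)]
[[0.495, -0.159, 0.1], [0.483, -0.134, 0.1], [0.52, -0.206, 0.1]]
[[0.47, -0.122, 0.13], [0.459, -0.098, 0.13], [0.494, -0.166, 0.13]]
parts_bin []
bail_mid []
bail_grip []
1.2 [ 0.22635333 -0.44583515  0.2533007 ] [ 9.72539174e-01  2.32739244e-01  5.13990332e-06 -4.62950964e-07] [-0.41501301 -0.32036235  1.07960009]
```

View pics/c.png

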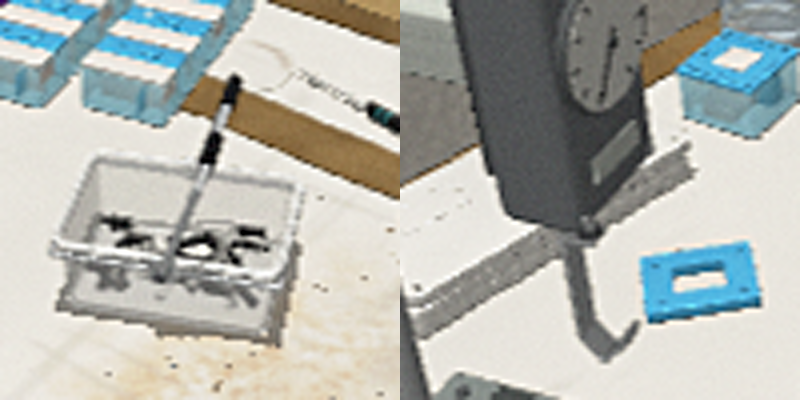

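The close-up shows the bail nearly upright, with its near leg foot at about (283,240) and sleeves at (292,207) and (298,192), so the bar runs away from the side camera. The hook's J opens toward the front. I'll start towards the bin, turning the wrist so the camera ends up on the outer side.

```bash
python3 -m inch '[100,100,100,0,0,0.9,100, 150,150,100,0,0,0.9,100, 200,200,100,0,0,0.9,100, 240,240,100,0,0,0.9,100, 240,240,100,0,0,0.9,100, 240,240,100,0,0,0.9,100, 240,240,100,0,0,0.9,100, 240,240,100,0,0,0.9,100]'; python3 -c "
from h import *
o=bot.get_obs();print(np.round(o['joint_pos'],2),o['ft_force'])"
```

```text
clock: 1.92
eef_pos: [0.451, -0.2206, 0.3491]
tool_rot: [0.773, 0.634, 0.0, 0.0]
ft_force: [1.3, -1.4, 0.9]
grip_width: 0.0854
grasp_force: 0.0
[-0.45  0.23  0.23  1.58 -0.    1.31] [ 1.28223742 -1.40987831  0.91490476]
```

```bash
for i in 1; do
python3 -m inch '[0,0,0,0,0,0.95,100, 0,0,0,0,0,0.95,100, 0,0,0,0,0,0.95,100, 0,0,0,0,0,0.95,100, 0,0,0,0,0,0.95,100, 0,0,0,0,0,0.95,100, 0,0,0,0,0,0.95,100, 0,0,0,0,0,0.95,100]'
python3 -m inch '[0,0,0,0,0,0.95,100, 0,0,0,0,0,0.95,100, 0,0,0,0,0,0.95,100, 0,0,0,0,0,0.95,100, 0,0,0,0,0,0.95,100, 0,0,0,0,0,0.95,100, 0,0,0,0,0,0.95,100, 0,0,0,0,0,0.95,100]'
python3 -m inch '[0,0,0,0,0,0.95,100, 0,0,0,0,0,0.95,100, 0,0,0,0,0,0.95,100, 0,0,0,0,0,0.95,100, 0,0,0,0,0,0.95,100, 0,0,0,0,0,0.95,100, 0,0,0,0,0,0.95,100, 0,0,0,0,0,0.95,100]'
python3 -m inch '[0,0,0,0,0,0.95,100, 0,0,0,0,0,0.95,100, 0,0,0,0,0,0.95,100, 0,0,0,0,0,0.95,100, 0,0,0,0,0,0.95,100, 0,0,0,0,0,0.95,100, 0,0,0,0,0,0.95,100, 0,0,0,0,0,0.95,100]'
done
cat >> h.py <<'E'
from scipy.spatial.transform import Rotation as Rn
def wray(uv,o):
    i=bot.camera_info("wrist");K=np.array(i["intrinsics"]);H=np.array(i["hand_eye"])
    R=Rn.from_quat(o["tool_rot"]).as_matrix(); c=R@H[:3,3]+o["eef_pos"]
    return c,R@H[:3,:3]@np.linalg.inv(K)@[uv[0],uv[1],1]
def wonz(uv,o,z):
    c,d=wray(uv,o);return c+d*(z-c[2])/d[2]
def tri2(r1,r2):
    A=np.zeros((3,3));b=np.zeros(3)
    for o,d in(r1,r2):
        d=d/np.linalg.norm(d);P=np.eye(3)-np.outer(d,d);A+=P;b+=P@o
    p=np.linalg.solve(A,b);d=d/np.linalg.norm(d);return p.round(4),np.linalg.norm((p-o)-d*((p-o)@d)).round(4)
E
python3 - <<'E'
from h import *
o=bot.get_obs();print(np.round(o['joint_pos'],2),o['eef_pos'],o["tool_rot"])
cv2.imwrite("pics/d.png",bot.camera("wrist"));bot.camera("side")
for t in["parts_bin","bail_mid","bail_grip"]:
    for c in("wrist","side"): print(t,c,[(np.round(x["uv"]).tolist(),round(x["confidence"],2),(wonz(x["uv"],o,.13) if c=="wrist" else onz(c,x["uv"],.13)).round(3).tolist()) for x in bot.spot_point(c,t)])
E
```

```text
clock: 2.58
eef_pos: [0.45, -0.2222, 0.3484]
tool_rot: [0.397, 0.918, 0.0, -0.0]
ft_force: [-0.3, 0.3, -0.3]
grip_width: 0.0854
grasp_force: 0.0
clock: 3.25
eef_pos: [0.4499, -0.2222, 0.3484]
tool_rot: [-0.067, 0.998, -0.0, -0.0]
ft_force: [0.1, 0.2, -0.6]
grip_width: 0.0853
grasp_force: 0.0
clock: 3.92
eef_pos: [0.4499, -0.2222, 0.3484]
tool_rot: [-0.516, 0.857, -0.0, 0.0]
ft_force: [0.7, 0.2, -0.2]
grip_width: 0.0853
grasp_force: 0.0
clock: 4.58
eef_pos: [0.4499, -0.2222, 0.3484]
tool_rot: [0.85, -0.526, -0.0, -0.0]
ft_force: [-0.3, -1.0, -0.4]
grip_width: 0.0851
grasp_force: 0.0
[-0.46  0.23  0.23  1.58  0.   -2.49] [ 0.44994189 -0.22223228  0.34835674] [ 8.50427459e-01 -5.26092327e-01 -2.68514534e-05 -2.03552427e-06]
parts_bin wrist [([218.0, 212.0], 0.88, [0.491, -0.165, 0.13])]
parts_bin side [([283.0, 235.0], 0.72, [0.415, 0.002, 0.13])]
bail_mid wrist [([221.0, 248.0], 0.61, [0.473, -0.132, 0.13])]
bail_mid side [([293.0, 200.0], 0.64, [0.475, -0.124, 0.13]), ([274.0, 301.0], 0.41, [0.32, 0.158, 0.13])]
bail_grip wrist [([221.0, 280.0], 0.79, [0.458, -0.099, 0.13]), ([222.0, 221.0], 0.65, [0.484, -0.159, 0.13]), ([76.0, 242.0], 0.19, [0.606, -0.072, 0.13])]
bail_grip side [([292.0, 194.0], 0.55, [0.49, -0.144, 0.13]), ([294.0, 209.0], 0.43, [0.45, -0.094, 0.13]), ([334.0, 197.0], 0.37, [0.401, -0.195, 0.13])]
```

View pics/d.png

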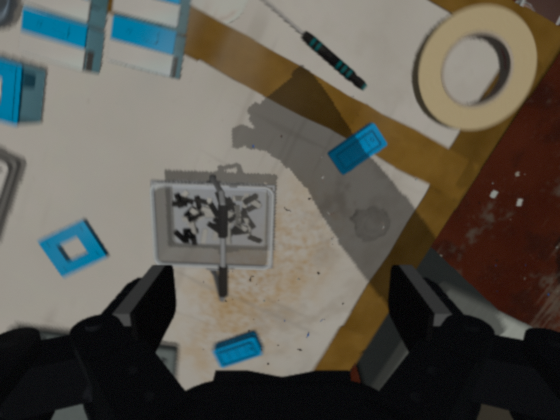

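The wrist view shows the bin at about (214,226). Its bar runs vertically in the image from sleeve (222,221) to sleeve (221,280), with the bail leaning ~0.3 rad toward the robot. I'll tilt 40° and approach the outer sleeve.

```bash
python3 -m inch '[61,12,-60,0.63,0.30,0,100, 61,12,-100,0.63,0.30,0,100, 61,12,-120,0.63,0.30,0,100, 61,12,-157,0.63,0.30,0,100, 61,12,-157,0.63,0.30,0,100, 61,12,-157,0.63,0.30,0,100, 61,12,-157,0.63,0.30,0,100, 61,12,-157,0.63,0.30,0,100]'
python3 - <<'E'
from h import *
bot.camera("wrist");
o=bot.get_obs();print(np.round(o['joint_pos'],2),o['eef_pos'],Rn.from_quat(o["tool_rot"]).as_matrix().round(3))
im=bot.camera("wrist");bot.camera("side")
cv2.imwrite("pics/e.png",im)
for t in["bail_mid","bail_grip"]:
    for c in("wrist","side"): print(t,c,[(np.round(x["uv"]).tolist(),round(x["confidence"],2),(wonz(x["uv"],o,.128) if c=="wrist" else onz(c,x["uv"],.128)).round(3).tolist()) for x in bot.spot_point(c,t)])
E
```

```text
clock: 5.65
eef_pos: [0.511, -0.2109, 0.1889]
tool_rot: [0.797, -0.497, -0.289, -0.184]
ft_force: [-0.5, 0.1, -0.5]
grip_width: 0.0854
grasp_force: 0.0
[-0.57  0.85  0.64  1.97  0.35 -2.7 ] [ 0.51136854 -0.21051794  0.19128165] [[ 0.342 -0.899 -0.275]
 [-0.688 -0.439  0.579]
 [-0.641 -0.009 -0.768]]
bail_mid wrist [([283.0, 257.0], 0.68, [0.47, -0.127, 0.128])]
bail_mid side [([296.0, 201.0], 0.44, [0.468, -0.129, 0.128])]
bail_grip wrist [([280.0, 274.0], 0.74, [0.46, -0.101, 0.128]), ([284.0, 230.0], 0.7, [0.486, -0.16, 0.128])]
bail_grip side [([299.0, 194.0], 0.44, [0.481, -0.158, 0.128])]
```

View pics/e.png

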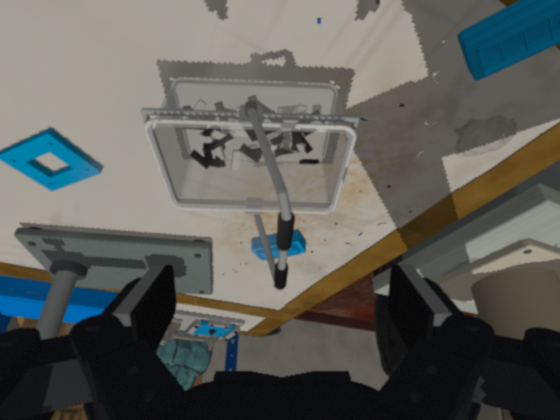

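The bail is centred between the fingers at u≈283, and the outer sleeve is at (284,230). Next: advance along the tool axis and close.

```bash
python3 -m inch '[-8,16,-21,0,0,0,100, -15,31,-41,0,0,0,100, -23,47,-61,0,0,0,100, -23,47,-61,0,0,0,100, -23,47,-61,0,0,0,40, -23,47,-61,0,0,0,0, -23,47,-61,0,0,0,0, -23,47,-61,0,0,0,0]'
python3 -m inch '[0,0,0,0,0,0,0, 0,0,0,0,0,0,0, 0,0,0,0,0,0,0, 0,0,0,0,0,0,0, 0,0,0,0,0,0,0, 0,0,0,0,0,0,0]'
python3 - <<'E'
from h import *
o=bot.get_obs();im=bot.camera("wrist")
cv2.imwrite("pics/f.png",im)
print(o["grip_width"],o["grasp_force"],o["eef_pos"],o["ft_force"])
bot.camera("side")
for t in["bail_mid","bail_grip"]:
    for c in("wrist","side"): print(t,c,[(np.round(x["uv"]).tolist(),round(x["confidence"],2),(wonz(x["uv"],o,.128) if c=="wrist" else onz(c,x["uv"],.128)).round(3).tolist()) for x in bot.spot_point(c,t)])
E
```

```text
clock: 6.67
eef_pos: [0.4892, -0.1644, 0.1315]
tool_rot: [0.798, -0.497, -0.286, -0.185]
ft_force: [1.2, -0.1, 0.6]
grip_width: 0.0387
grasp_force: 0.0
clock: 7.17
eef_pos: [0.4883, -0.1636, 0.1306]
tool_rot: [0.798, -0.497, -0.287, -0.184]
ft_force: [0.6, -1.7, 3.1]
grip_width: 0.0082
grasp_force: 58.5
0.008181273852925813 58.48968744277954 [ 0.48833253 -0.16360208  0.13062489] [ 0.64098265 -1.74339811  3.11357457]
bail_mid wrist [([282.0, 323.0], 0.94, [0.47, -0.127, 0.128])]
bail_mid side [([292.0, 200.0], 0.66, [0.478, -0.127, 0.128])]
bail_grip wrist [([280.0, 298.0], 0.63, [0.485, -0.156, 0.128]), ([282.0, 343.0], 0.56, [0.454, -0.094, 0.128])]
bail_grip side [([293.0, 195.0], 0.71, [0.49, -0.145, 0.128]), ([295.0, 209.0], 0.57, [0.45, -0.096, 0.128])]
```

View pics/f.png

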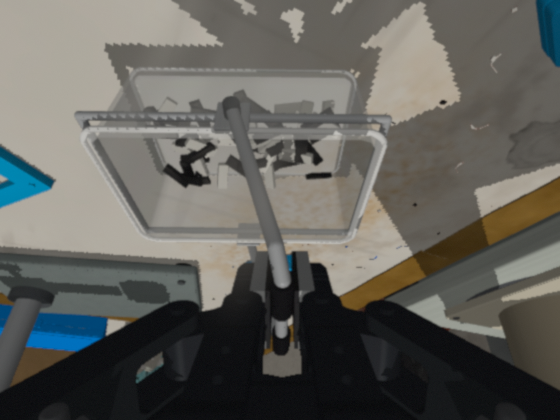

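Gripped on the outer sleeve, with the bare wire showing free at (282,325). I'll lift gently.

```bash
python3 -m inch '[0,0,5,0,0,0,0, 0,0,12,0,0,0,0, 0,0,20,0,0,0,0, 0,0,30,0,0,0,0, 0,0,40,0,0,0,0, 0,0,50,0,0,0,0, 0,0,55,0,0,0,0, 0,0,55,0,0,0,0]'
python3 -m inch '[0,0,10,0,0,0,0, 0,0,20,0,0,0,0, 0,0,30,0,0,0,0, 0,0,40,0,0,0,0, 0,0,45,0,0,0,0, 0,0,45,0,0,0,0, 0,0,45,0,0,0,0]'
python3 - <<'E'
from h import *
for k in range(6):
    bot.camera("side" if k%2 else "scene"); o=bot.get_obs(); print(o["ft_force"].round(2) if hasattr(o["ft_force"],"round") else o["ft_force"])
print(o["clock"],o["joint_pos"],o["eef_pos"])
bot.camera("wrist")
g=o["eef_pos"]+.003*Rn.from_quat(o["tool_rot"]).as_matrix()[:,2];print("grasp",g)
for t in["bail_mid","bail_grip","parts_bin"]:
    print(t,{c:[(np.round(x["uv"]).tolist(),round(x["confidence"],2)) for x in bot.spot_point(c,t)] for c in("wrist","side","scene")})
s=[x for x in bot.spot_point("side","bail_mid")];w=bot.spot_point("wrist","bail_mid")
if s and w: print(tri2(ray("side",s[0]["uv"]),wray(w[0]["uv"],o)))
# hook seat geometry: refine
for c in("side","scene"):
    m=bot.silhouettes(c,"gauge_stand"); print(c,[(x["uv"],x["confidence"]) for x in m])
a=bot.camera("side");b=bot.camera("scene")
cv2.imwrite("pics/g.png",np.hstack([cv2.resize(a[190:290,120:220],(400,400)),cv2.resize(b[110:210,170:270],(400,400))]))
E
```

```text
clock: 8.13
eef_pos: [0.4886, -0.1635, 0.1872]
tool_rot: [0.798, -0.497, -0.286, -0.184]
ft_force: [-0.9, -0.0, -3.0]
grip_width: 0.0079
grasp_force: 58.4
clock: 8.72
eef_pos: [0.4881, -0.1634, 0.2306]
tool_rot: [0.798, -0.497, -0.287, -0.184]
ft_force: [-0.3, 0.8, -3.6]
grip_width: 0.0082
grasp_force: 58.4
[ 0.3  -0.04 -3.4 ]
[-0.11 -0.16 -3.26]
[-0.43  1.6  -2.27]
[-0.63 -0.07 -2.39]
[-0.02 -0.12 -2.37]
[-0.55  0.22 -3.39]
9.0167 [-0.52345301  0.72708107  0.49958378  1.94890868  0.37288836 -2.66919724] [ 0.48777363 -0.16311413  0.22988983]
grasp [ 0.48694249 -0.16137254  0.22759286]
bail_mid {'wrist': [([280.0, 321.0], 0.69)], 'side': [([296.0, 165.0], 0.55)], 'scene': [([276.0, 174.0], 0.85), ([261.0, 169.0], 0.26)]}
bail_grip {'wrist': [([279.0, 294.0], 0.73)], 'side': [([293.0, 174.0], 0.74), ([298.0, 159.0], 0.6)], 'scene': [([294.0, 176.0], 0.79), ([265.0, 172.0], 0.5)]}
parts_bin {'wrist': [([245.0, 126.0], 0.83)], 'side': [([285.0, 204.0], 0.59)], 'scene': [([283.0, 220.0], 0.57)]}
(array([ 0.472 , -0.1267,  0.2271]), np.float64(0.001))
side [([156.3, 269.3], 0.88)]
scene [([216.0, 138.6], 0.97)]
```

View pics/g.png

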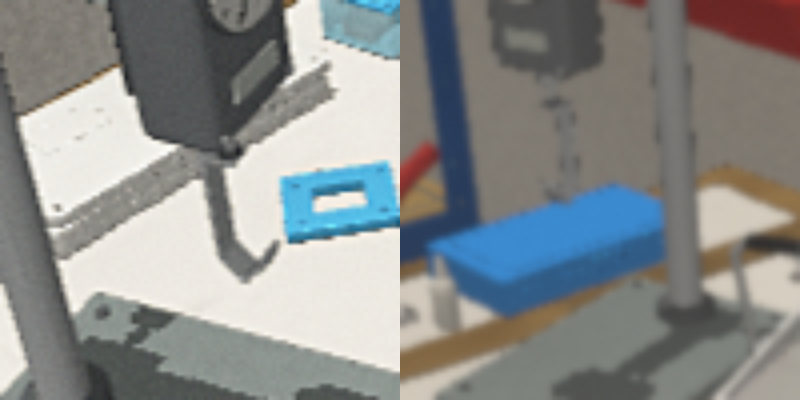

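The side crop shows the hook's seat at full-image (181,260), the lip tip at (189,251) and the stem top at (177,228). The scene crop shows the hook's bottom near (211,160) and the stem top near (207,128).

```bash
python3 - <<'E'
from h import *
print("seat",tri2(ray("side",(181.3,259.8)),ray("scene",(211.3,160))))
print("stem",tri2(ray("side",(177,227.5)),ray("scene",(207,128.5))))
u=np.array([.956,.292]);O=np.array([.506,.202])
for z in(.16,.17,.18,.19):
    p=onz("side",(181.3,259.8),z)[:2]-O; q=onz("scene",(211.3,160),z)[:2]-O
    print(z,"side",p@u, p@[-u[1],u[0]],"scene",q@u,q@[-u[1],u[0]])
w=np.array([-u[1],u[0]])
for s in(.165,.175,.185):
    X=lambda x,y,z:np.r_[O+x*u+y*w,s+z]
    print(s,[proj("side",X(*a)).round(1).tolist() for a in[(0,0,0),(-.01,0,.016),(-.02,-.034,.088),(-.02,.034,.088),(.02,.034,.088)]], [proj("scene",X(*a)).round(1).tolist() for a in[(0,0,0),(-.02,-.034,.088),(-.02,.034,.088),(.02,-.034,.088)]])
b=bot.camera("scene");a=bot.camera("side")
c1=cv2.resize(b[60:180,175:235],(400,800),interpolation=cv2.INTER_CUBIC)[:600]; c1=cv2.resize(b[90:180,180:240],(400,600),interpolation=2)
c2=cv2.resize(a[190:280,150:210],(400,600),interpolation=2)
cv2.imwrite("pics/h.png",np.hstack([c2,c1]))
E
```

```text
seat (array([0.5116, 0.2   , 0.1554]), np.float64(0.0036))
stem (array([0.506 , 0.2021, 0.2425]), np.float64(0.0084))
0.16 side -0.0024594089060242905 0.003975445251280977 scene 0.002940971872156826 -0.008202290106799355
0.17 side -0.009435516568384225 0.012908522446381115 scene -0.017176503064729984 -0.02597443617060973
0.18 side -0.01641162423074407 0.021841599641481167 scene -0.037293978001616775 -0.04374658223441965
0.19 side -0.023387731893103954 0.030774676836581288 scene -0.057411452938503686 -0.06151872829822999
0.165 [[180.9, 256.1], [184.5, 250.9], [194.0, 210.1], [173.3, 232.4], [152.8, 227.2]] [[208.2, 158.1], [210.0, 131.1], [190.5, 127.6], [219.6, 127.2]]
0.175 [[180.2, 252.1], [183.8, 246.8], [193.4, 205.5], [172.4, 227.6], [151.7, 222.5]] [[207.8, 154.8], [209.7, 127.4], [190.0, 124.0], [219.3, 123.6]]
0.185 [[179.4, 248.0], [183.0, 242.6], [192.7, 200.8], [171.5, 222.8], [150.6, 217.7]] [[207.5, 151.4], [209.3, 123.7], [189.6, 120.4], [219.0, 119.9]]
```

View pics/h.png

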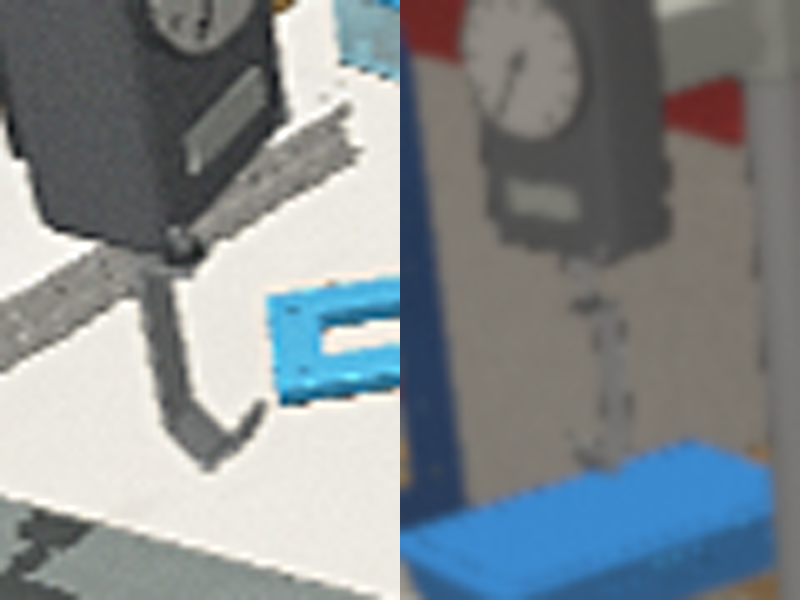

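```bash
cat > fit.py <<'E'
from h import *
from scipy.optimize import least_squares
obs=[("side",(192.7,208.7),(-.02,-.034,.088,1)),("side",(177,228.7),(-.02,.034,.088,1)),("side",(157.3,222.5),(.02,.034,.088,1)),
("scene",(194.2,125.2),(-.02,.034,.088,1)),("scene",(214.8,128.7),(-.02,-.034,.088,1)),("scene",(220.5,124.5),(.02,-.034,.088,1)),
("side",(238,290),(-.068,-.085,.018,0)),("side",(203,352),(-.068,.085,.018,0)),("side",(97,318),(.178,.085,.018,0)),("side",(152,264),(.178,-.085,.018,0)),
("side",(180.8,260),(0,.003,-.003,1)),("scene",(210.8,160.2),(0,-.003,-.003,1))]
def X(p,a):
    c,s=np.cos(p[2]),np.sin(p[2]); return np.array([p[0]+c*a[0]-s*a[1],p[1]+s*a[0]+c*a[1],a[2]+a[3]*p[3]])
f=lambda p:np.concatenate([proj(n,X(p,a))-uv for n,uv,a in obs])
r=least_squares(f,[.506,.202,.3,.17],loss="soft_l1")
print(r.x);print(f(r.x).reshape(-1,2).round(1).tolist())
E
python3 fit.py
```

```text
[0.50397373 0.19762423 0.31885659 0.17044993]
[[3.3, -2.1], [-0.7, 0.2], [-2.0, 1.6], [-3.9, 1.0], [-4.4, 0.9], [-0.7, 1.1], [0.6, -3.1], [-0.0, -1.1], [-2.3, -1.2], [-8.4, -1.7], [1.6, -4.6], [-1.6, -2.1]]
```

```bash
python3 -m inch '[0,3,0,0,0,0,0, -2,10,0,0,0,0,0, -4,20,0,0,0,0,0, -6,33,0,0,0,0,0, -9,48,0,0,0,0,0, -12,63,0,0,0,0,0, -14,78,0,0,0,0,0, -17,93,0,0,0,0,0]'
python3 -m inch '[-3,15,0,0,0,-0.015,0, -6,30,0,0,0,-0.03,0, -8,45,0,0,0,-0.045,0, -11,60,0,0,0,-0.06,0, -14,75,0,0,0,-0.075,0, -16,90,0,0,0,-0.09,0, -19,105,0,0,0,-0.105,0, -22,120,0,0,0,-0.12,0]'
python3 -m inch '[-3,15,-2,0,0,0,0, -6,30,-4,0,0,0,0, -8,45,-7,0,0,0,0, -10,58,-10,0,0,0,0, -12,68,-13,0,0,0,0, -14,76,-16,0,0,0,0, -15,80,-18,0,0,0,0, -15,83,-20,0,0,0,0]'
python3 -m inch '[0,0,0,0,0,0,0, 0,0,0,0,0,0,0, 0,0,0,0,0,0,0, 0,0,0,0,0,0,0]'
python3 - <<'E'
from h import *
o=bot.get_obs();im=bot.camera("wrist");bot.camera("side");bot.camera("scene")
print(o["clock"],np.round(o["joint_pos"],2),o["eef_pos"])
cv2.imwrite("pics/i.png",im)
R=Rn.from_quat(o["tool_rot"]).as_matrix();print("grasp",o["eef_pos"]+.003*R[:,2],R[:,1].round(3))
d={c:bot.spot_point(c,"bail_mid") for c in("wrist","side","scene")}
print({c:[(np.round(x["uv"]).tolist(),round(x["confidence"],2)) for x in d[c]] for c in d})
r={c:(wray(d[c][0]["uv"],o) if c=="wrist" else ray(c,d[c][0]["uv"])) for c in d if d[c]}
for a,b in(("wrist","side"),("wrist","scene"),("side","scene")):
    if a in r and b in r: print(a,b,tri2(r[a],r[b]))
E
```

```text
clock: 10.58
eef_pos: [0.4705, -0.0689, 0.2305]
tool_rot: [0.798, -0.496, -0.288, -0.184]
ft_force: [0.8, 0.1, -1.9]
grip_width: 0.008
grasp_force: 58.4
clock: 11.25
eef_pos: [0.448, 0.051, 0.2306]
tool_rot: [0.767, -0.544, -0.276, -0.201]
ft_force: [0.3, 0.6, -4.0]
grip_width: 0.0081
grasp_force: 58.4
clock: 11.92
eef_pos: [0.4334, 0.1332, 0.2102]
tool_rot: [0.767, -0.543, -0.276, -0.201]
ft_force: [0.8, 0.1, -2.8]
grip_width: 0.0084
grasp_force: 58.4
clock: 12.25
eef_pos: [0.4343, 0.1323, 0.2104]
tool_rot: [0.766, -0.544, -0.276, -0.201]
ft_force: [-0.0, 0.5, -2.0]
grip_width: 0.008
grasp_force: 58.4
12.25 [-0.08  0.37 -0.13  1.39  0.63 -2.09] [0.43429997 0.13231828 0.21041277]
grasp [0.43368748 0.13414555 0.20811365] [-0.945 -0.327 -0.008]
{'wrist': [([280.0, 319.0], 0.64)], 'side': [([225.0, 249.0], 0.71), ([353.0, 225.0], 0.34)], 'scene': [([184.0, 152.0], 0.73)]}
wrist side (array([0.421 , 0.1708, 0.2059]), np.float64(0.0007))
wrist scene (array([0.4206, 0.1762, 0.2084]), np.float64(0.0037))
side scene (array([0.4177, 0.1742, 0.2119]), np.float64(0.002))
```

View pics/i.png

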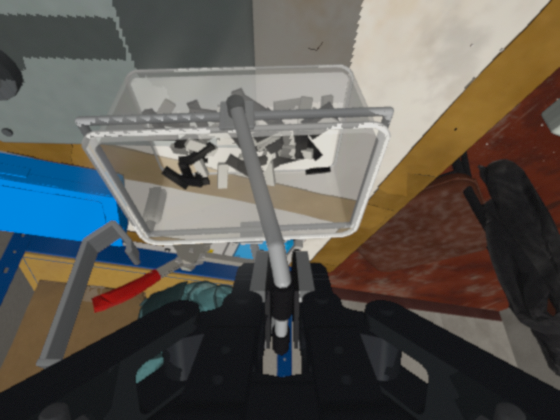

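The wrist view shows the bail bar gripped with its mid at (280,319). The gauge hook is at left: lip tip near (137,262), V bottom near (112,226), shank up to about (50,365).

```bash
cat > k.py <<'E'
from h import *
o=bot.get_obs()
yaw=.315;u=np.array([np.cos(yaw),np.sin(yaw)]);w=np.array([-u[1],u[0]])
for n,a,b,c in(("lip",(137,261),(189.7,250.7),(207,156)),("vbot",(115,224),(180.8,260),(210.8,160))):
    print(n,"w-side",tri2(wray(a,o),ray("side",b)),"w-scene",tri2(wray(a,o),ray("scene",c)))
# project hook model into the wrist view for candidate O,s
i=bot.camera_info("wrist");K=np.array(i["intrinsics"]);H=np.array(i["hand_eye"]);R=Rn.from_quat(o["tool_rot"]).as_matrix()
def wp(p):
    q=K@(H[:3,:3].T@(R.T@(p-o["eef_pos"])-H[:3,3]));return (q[:2]/q[2]).round(0).tolist()
for O,s in(((.504,.198),.163),((.504,.198),.170),((.51,.2),.163)):
    O=np.array(O);X=lambda x,y,z:np.r_[O+x*u+y*w,s+z]
    print(O,s,"seat+-7",wp(X(0,-.007,0)),wp(X(0,.007,0)),"lip",wp(X(-.0095,-.007,.016)),wp(X(-.0095,.007,.016)),"shank",wp(X(.0095,-.007,.03)),wp(X(.0095,.007,.03)),"top",wp(X(.0095,-.007,.06)))
E
python3 k.py; cat > /dev/null <<'E'
E
python3 - <<'E'
import cv2
im=cv2.imread("pics/i.png"); g=cv2.imread("pics/h.png")
cv2.imwrite("pics/j.png",cv2.resize(im[200:390,20:210],(600,600),interpolation=cv2.INTER_CUBIC))
E
```

```text
lip w-side (array([0.4913, 0.1912, 0.1786]), np.float64(0.0001)) w-scene (array([0.4905, 0.1816, 0.1817]), np.float64(0.0009))
vbot w-side (array([0.5083, 0.2021, 0.1539]), np.float64(0.0001)) w-scene (array([0.5055, 0.1876, 0.1627]), np.float64(0.0009))
[0.504 0.198] 0.163 seat+-7 [114.0, 230.0] [123.0, 243.0] lip [124.0, 258.0] [133.0, 270.0] shank [76.0, 284.0] [89.0, 295.0] top [53.0, 351.0]
[0.504 0.198] 0.17 seat+-7 [110.0, 241.0] [120.0, 254.0] lip [121.0, 271.0] [130.0, 282.0] shank [71.0, 298.0] [84.0, 308.0] top [47.0, 369.0]
[0.51 0.2 ] 0.163 seat+-7 [102.0, 229.0] [112.0, 242.0] lip [111.0, 258.0] [121.0, 269.0] shank [63.0, 284.0] [76.0, 295.0] top [38.0, 351.0]
```

View pics/j.png

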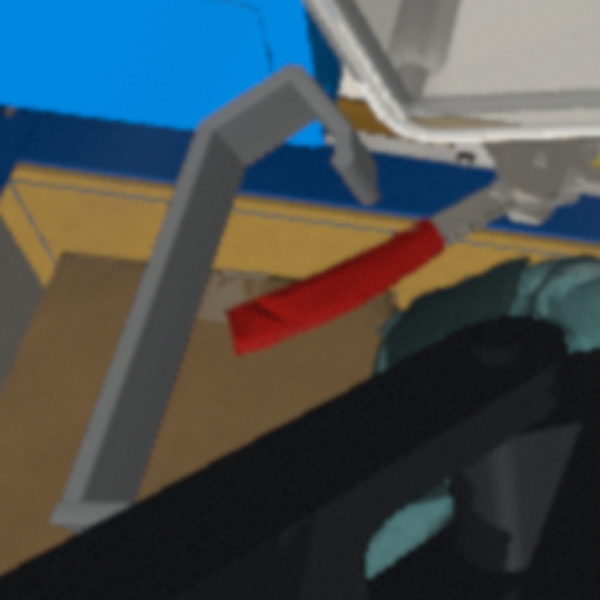

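The crop shows the hook clearly. In full-image pixels, the underside of the V (near edge) is at (112,221.5), the inner seat near (114,227), the lip corners at about (129,249) and (139.5,263), and the shank bend at (85,240).

```bash
cat >> k.py <<'E'
print("---")
W=np.r_[w,0]
p,e=tri2(wray((121,234),o),ray("side",(180.8,260)));print("under far",p,e,"centre",p-.007*W)
p,e=tri2(wray((111.8,221.5),o),ray("scene",(210.8,160)));print("under near",p,e,"centre",p+.007*W)
p,e=tri2(wray((139.5,263),o),ray("side",(189.7,250.7)));print("lip far",p,e,"centre",p-.007*W)
p,e=tri2(wray((85,240),o),wray((97,252),o))
print("bend far",tri2(wray((95,250),o),ray("side",(150+165/6.667,190+420/6.667))))
bot.camera("side");m=bot.spot_point("side","bail_mid");n=bot.spot_point("side","gauge_stand");print([x["uv"] for x in m+n])
E
python3 k.py | sed -n '/---/,$p'
```

```text
---
under far [0.5043 0.2048 0.1581] 0.0002 centre [0.50646872 0.19814443 0.1581    ]
under near [0.5076 0.1904 0.1608] 0.0016 centre [0.50543128 0.19705557 0.1608    ]
lip far [0.4902 0.1918 0.1794] 0.0004 centre [0.49236872 0.18514443 0.1794    ]
bend far (array([0.5155, 0.2066, 0.1698]), np.float64(0.0013))
[[223.0, 248.9], [190.3, 314.2]]
```

```bash
python3 -m inch '[2,-2,-2,0.02,0.006,0,0, 7,-1,-4,0.04,0.013,0,0, 14,1,-6,0.057,0.019,0,0, 22,4,-6,0.057,0.019,0,0, 30,7,-6,0.057,0.019,0,0, 37,9,-6,0.057,0.019,0,0, 42,10,-6,0.057,0.019,0,0, 45,11,-6,0.057,0.019,0,0]'
python3 -m inch '[0,0,0,0,0,0,0, 0,0,0,0,0,0,0, 0,0,0,0,0,0,0, 0,0,0,0,0,0,0]'
cat > m.py <<'E'
from h import *
F=[]
for k in range(3):
    o=bot.get_obs();F.append(o["ft_force"])
    for c in("side","scene")[k%2:k%2+1]: bot.camera(c)
bot.camera("wrist")
O=np.array([.506,.198]);yaw=.315;u=np.array([np.cos(yaw),np.sin(yaw)]);w=np.array([-u[1],u[0]])
fr=lambda p:np.round(1000*np.r_[(p[:2]-O)@u,(p[:2]-O)@w,p[2]-.162],1)
R=Rn.from_quat(o["tool_rot"]).as_matrix()
print("t",o["clock"],"F",np.mean(F,0).round(2),np.array(F)[:,2].round(1),"grasp",fr(o["eef_pos"]+.003*R[:,2]))
d={c:bot.spot_point(c,"bail_mid") for c in("wrist","side","scene")}
r={c:(wray(d[c][0]["uv"],o) if c=="wrist" else ray(c,d[c][0]["uv"])) for c in d if d[c]}
print({c:[(np.round(x["uv"]).tolist(),round(x["confidence"],2)) for x in d[c]] for c in d})
for a,b in(("wrist","side"),("wrist","scene"),("side","scene")):
    if a in r and b in r: p,e=tri2(r[a],r[b]);print(a,b,"mid stand mm",fr(p),e)
E
python3 m.py
```

```text
clock: 13.37
eef_pos: [0.4799, 0.1441, 0.2044]
tool_rot: [0.758, -0.537, -0.299, -0.218]
ft_force: [0.5, 0.7, -2.1]
grip_width: 0.0077
grasp_force: 58.5
clock: 13.7
eef_pos: [0.4786, 0.1437, 0.2045]
tool_rot: [0.758, -0.537, -0.299, -0.218]
ft_force: [0.8, 0.3, -3.1]
grip_width: 0.008
grasp_force: 58.5
t 13.8 F [ 0.52  0.21 -2.41] [-3.1 -2.4 -1.7] grasp [-42.8 -41.1  40.3]
{'wrist': [], 'side': [([203.0, 244.0], 0.91)], 'scene': [([200.0, 149.0], 0.63)]}
side scene mid stand mm [-42.6  -4.6  42.2] 0.0042
```

```bash
python3 -m inch '[2,1,0,0,0,0,0, 6,2,0,0,0,0,0, 12,4,0,0,0,0,0, 18,6,0,0,0,0,0, 24,8,0,0,0,0,0, 30,10,0,0,0,0,0, 35,11,0,0,0,0,0, 39,13,0,0,0,0,0]'
python3 -m inch '[0,0,0,0,0,0,0, 0,0,0,0,0,0,0, 0,0,0,0,0,0,0, 0,0,0,0,0,0,0]'
python3 m.py
```

```text
clock: 14.72
eef_pos: [0.5187, 0.1569, 0.2042]
tool_rot: [0.758, -0.537, -0.299, -0.218]
ft_force: [0.1, 1.1, -2.8]
grip_width: 0.0084
grasp_force: 58.5
clock: 15.05
eef_pos: [0.5177, 0.1567, 0.2044]
tool_rot: [0.758, -0.537, -0.299, -0.218]
ft_force: [-0.5, 0.2, -2.5]
grip_width: 0.008
grasp_force: 58.5
t 15.15 F [-0.03  0.06 -2.45] [-2.5 -2.6 -2.3] grasp [ -1.7 -40.8  40.3]
{'wrist': [([280.0, 317.0], 0.77)], 'side': [([182.0, 240.0], 0.65)], 'scene': [([208.0, 144.0], 0.52)]}
wrist side mid stand mm [-2.2 -2.8 39.4] 0.0005
wrist scene mid stand mm [-1.  -4.7 43.4] 0.0032
side scene mid stand mm [-1.7 -2.2 43.5] 0.0036
```

```bash
python3 -m inch '[0,0,-3,0,0,0,0, 0,0,-7,0,0,0,0, 0,0,-11,0,0,0,0, 0,0,-15,0,0,0,0, 0,0,-19,0,0,0,0, 0,0,-23,0,0,0,0, 0,0,-26,0,0,0,0, 0,0,-28,0,0,0,0]'
python3 -m inch '[0,0,0,0,0,0,0, 0,0,0,0,0,0,0]'
cat > n.py <<'E'
from h import *
F=[];G=[]
for k in range(10):
    im=bot.camera("side");o=bot.get_obs();F.append(o["ft_force"])
    if k in(3,6,9): G+=[x["uv"] for x in bot.spot_point("side","bail_mid")[:1]]
print("t",o["clock"],"z",round(o["eef_pos"][2]*1000,1),"F",np.mean(F,0).round(2),"+-",np.std(F,0)[2].round(2)/3,"mid side",np.mean(G,0).round(1) if G else 0,"tq",np.round(o["ft_torque"],2))
# hook lip tip movement: template match vs reference
ref=cv2.imread("pics/ref.png") if __import__("os").path.exists("pics/ref.png") else None
if ref is None: cv2.imwrite("pics/ref.png",im)
else:
    t=cv2.resize(ref[228:268,164:194],None,fx=8,fy=8,interpolation=2);s=cv2.resize(im[220:276,158:200],None,fx=8,fy=8,interpolation=2)
    q=cv2.matchTemplate(s,t,5);_,c,_,l=cv2.minMaxLoc(q);print("shift px",l[0]/8-6,l[1]/8-8,c)
E
python3 n.py
```

```text
clock: 16.07
eef_pos: [0.5178, 0.1568, 0.1757]
tool_rot: [0.758, -0.537, -0.299, -0.218]
ft_force: [0.4, 0.4, -2.7]
grip_width: 0.0081
grasp_force: 58.5
clock: 16.23
eef_pos: [0.5179, 0.1568, 0.1763]
tool_rot: [0.758, -0.537, -0.299, -0.218]
ft_force: [0.2, 0.1, -2.7]
grip_width: 0.0079
grasp_force: 58.5
t 16.8333 z 176.4 F [-0.13 -0.04 -2.57] +- 0.22 mid side [182.3 249.5] tq [-1.15 -0.34  0.01]
```

```bash
for i in 1; do python3 -m inch '[0,0,-1,0,0,0,0, 0,0,-2,0,0,0,0, 0,0,-3,0,0,0,0, 0,0,-4,0,0,0,0, 0,0,-4,0,0,0,0]' >/dev/null; python3 n.py
python3 -m inch '[0,0,-1,0,0,0,0, 0,0,-2,0,0,0,0, 0,0,-2,0,0,0,0, 0,0,-2,0,0,0,0]' >/dev/null; python3 n.py
python3 -m inch '[0,0,-1,0,0,0,0, 0,0,-2,0,0,0,0, 0,0,-2,0,0,0,0, 0,0,-2,0,0,0,0]' >/dev/null; python3 n.py; done
```

```text
t 17.9 z 172.4 F [-0.08 -0.02 -2.83] +- 0.12 mid side [183.6 251.6] tq [-1.07 -0.31 -0.01]
shift px 0.25 1.25 0.9395074844360352
t 18.8833 z 170.4 F [ 0.02  0.09 -2.75] +- 0.10333333333333333 mid side [183.4 253.1] tq [-1.09 -0.32  0.  ]
shift px 0.5 2.125 0.9070460796356201
t 19.8667 z 168.4 F [ 0.15  0.14 -2.65] +- 0.11333333333333334 mid side [182.9 254.8] tq [-1.12 -0.31 -0.02]
shift px 0.625 3.0 0.8856850862503052
```

```bash
cat > avg.sh <<'E'
awk '/eef_pos/{z=$4}/ft_force/{gsub(/[][,]/,"");x+=$2;y+=$3;s+=$4;n++}/clock/{t=$2}END{print t,"z",z,"F",x/n,y/n,s/n,n}'
E
for k in 1 2 3; do python3 -m inch '[0,0,-0.5,0,0,0,0, 0,0,-1,0,0,0,0, 0,0,-1,0,0,0,0, 0,0,-1,0,0,0,0]' >/dev/null
(for i in 1 2 3 4 5 6; do python3 -m inch '[0,0,0,0,0,0,0]'; done) | sh avg.sh; done
```

```text
20.75 z 0.1674] F 0.4 9.25186e-18 -2.6 6
21.58 z 0.1664] F 0.85 0.116667 -2.03333 6
22.42 z 0.1654] F 1.06667 0.816667 -1.18333 6
```

```bash
python3 -m inch '[0.7,0.2,0,0,0,0,0, 1.4,0.5,0,0,0,0,0, 1.4,0.5,0,0,0,0,0, 1.4,0.5,0,0,0,0,0]' >/dev/null
(for i in 1 2 3 4 5 6; do python3 -m inch '[0,0,0,0,0,0,0]'; done) | sh avg.sh
python3 m.py
```

```text
23.25 z 0.1654] F 0.183333 0.2 -2.03333 6
t 23.35 F [ 0.17  0.12 -2.26] [-2.2 -2.  -2.6] grasp [  0.1 -40.8   1.2]
{'wrist': [([277.0, 321.0], 0.78)], 'side': [([181.0, 252.0], 0.83)], 'scene': [([219.0, 164.0], 0.64), ([210.0, 159.0], 0.59), ([293.0, 314.0], 0.38)]}
wrist side mid stand mm [ 3.3 -4.1  3.8] 0.0023
wrist scene mid stand mm [ -1.1 -34.    1.1] 0.0087
side scene mid stand mm [ 17.  -20.8 -15.2] 0.0021
```

```bash
for k in 1 2; do python3 -m inch '[0,0,-0.5,0,0,0,0, 0,0,-1,0,0,0,0, 0,0,-1,0,0,0,0, 0,0,-1,0,0,0,0]' >/dev/null
(for i in 1 2 3 4 5 6; do python3 -m inch '[0,0,0,0,0,0,0]'; done) | sh avg.sh; done
```

```text
24.43 z 0.1644] F 1.3 0.483333 -1.71667 6
25.27 z 0.1634] F 1.45 0.866667 -0.566667 6
```

```bash
python3 -m inch '[0.7,0.2,0,0,0,0,0, 1.4,0.5,0,0,0,0,0, 1.4,0.5,0,0,0,0,0, 1.4,0.5,0,0,0,0,0]' >/dev/null
(for i in 1 2 3 4 5 6; do python3 -m inch '[0,0,0,0,0,0,0]'; done) | sh avg.sh
python3 -m inch '[0,0,-0.5,0,0,0,0, 0,0,-1,0,0,0,0, 0,0,-1,0,0,0,0, 0,0,-1,0,0,0,0]' >/dev/null
(for i in 1 2 3 4 5 6; do python3 -m inch '[0,0,0,0,0,0,0]'; done) | sh avg.sh
```

```text
26.1 z 0.1634] F -0.0166667 -0.116667 -1.41667 6
26.93 z 0.1624] F -0.45 -0.183333 -0.916667 6
```

```bash
python3 -m inch '[0,0,-0.5,0,0,0,0, 0,0,-1,0,0,0,0, 0,0,-1,0,0,0,0, 0,0,-1,0,0,0,0]' >/dev/null
(for i in 1 2 3 4 5 6 7 8; do python3 -m inch '[0,0,0,0,0,0,0]'; done) | sh avg.sh; python3 m.py
```

```text
27.93 z 0.1614] F -0.6 -0.65 -0.3375 8
t 28.0333 F [-1.2  -0.98 -0.17] [-0.2 -0.9  0.6] grasp [  1.5 -40.7  -2.8]
{'wrist': [([280.0, 322.0], 0.85)], 'side': [([182.0, 256.0], 0.58)], 'scene': [([212.0, 161.0], 0.54)]}
wrist side mid stand mm [ 2.1 -1.4 -0.8] 0.0011
wrist scene mid stand mm [ 0.8 -8.4 -1. ] 0.0012
side scene mid stand mm [ 5.4 -4.7 -4.3] 0.0003
```

```bash
python3 -m inch '[-0.5,-0.15,0,0,0,0,0, -0.5,-0.15,0,0,0,0,0, -0.5,-0.15,0,0,0,0,0]'
python3 -m inch '[0,0,0,0,0,0,12, 0,0,0,0,0,0,14, 0,0,0,0,0,0,18, 0,0,0,0,0,0,24, 0,0,0,0,0,0,32, 0,0,0,0,0,0,45, 0,0,0,0,0,0,45, 0,0,0,0,0,0,45]'
python3 -m inch '[0,0,0,0,0,0,45, 0,0,0,0,0,0,45, 0,0,0,0,0,0,45, 0,0,0,0,0,0,45]'
python3 m.py
```

```text
clock: 28.53
eef_pos: [0.5206, 0.1577, 0.1615]
tool_rot: [0.758, -0.537, -0.299, -0.218]
ft_force: [0.2, 1.9, -0.2]
grip_width: 0.0082
grasp_force: 58.6
clock: 29.2
eef_pos: [0.5202, 0.1576, 0.1614]
tool_rot: [0.758, -0.537, -0.299, -0.218]
ft_force: [0.9, -0.4, -1.0]
grip_width: 0.0387
grasp_force: 0.0
clock: 29.53
eef_pos: [0.5202, 0.1576, 0.1614]
tool_rot: [0.758, -0.537, -0.299, -0.218]
ft_force: [0.5, 0.6, -0.6]
grip_width: 0.0386
grasp_force: 0.0
t 29.6333 F [ 0.07  0.19 -0.41] [-0.6  0.2 -0.9] grasp [  1.  -40.7  -2.8]
{'wrist': [([281.0, 320.0], 0.83)], 'side': [([184.0, 258.0], 0.69)], 'scene': [([210.0, 156.0], 0.58)]}
wrist side mid stand mm [-0.6  0.7 -3.5] 0.0009
wrist scene mid stand mm [ 1.6 -5.   3.6] 0.0053
side scene mid stand mm [1.3 0.4 2.8] 0.0065
```

Released, and the bar is still in the hook. Next I'll retreat along the tool axis, with no jolt.

```bash
python3 -m inch '[1,-3,4,0,0,0,45, 3,-9,10,0,0,0,45, 6,-17,19,0,0,0,45, 9,-27,29,0,0,0,45, 12,-37,40,0,0,0,45, 16,-50,54,0,0,0,45, 20,-62,67,0,0,0,45, 24,-75,80,0,0,0,45]'
python3 -m inch '[3,-20,10,0,0,0,45, 5,-45,20,0,0,0,45, 5,-70,20,0,0,0,45, 5,-80,20,0,0,0,45, 5,-80,20,0,0,0,45, 5,-80,20,0,0,0,45, 5,-80,20,0,0,0,45, 5,-80,20,0,0,0,45]'
python3 m.py
cat > s.py <<'E'
from h import *
for k in range(4):
    bot.camera("side");print(bot.get_obs()["clock"],[ (x["uv"],round(x["confidence"],2)) for t in("bail_mid","parts_bin") for x in bot.spot_point("side",t)[:1]])
m=bot.silhouettes("side","parts_bin")
if m:
    ys,xs=np.nonzero(m[0]["mask"]);print("mask",xs.min(),xs.max(),ys.min(),ys.max(),len(xs))
E
python3 s.py; python3 -m inch '[0,0,0,0,0,0,45, 0,0,0,0,0,0,45, 0,0,0,0,0,0,45, 0,0,0,0,0,0,45, 0,0,0,0,0,0,45, 0,0,0,0,0,0,45, 0,0,0,0,0,0,45, 0,0,0,0,0,0,45]' | head -1
python3 -m inch '[0,0,0,0,0,0,45, 0,0,0,0,0,0,45, 0,0,0,0,0,0,45, 0,0,0,0,0,0,45, 0,0,0,0,0,0,45, 0,0,0,0,0,0,45, 0,0,0,0,0,0,45, 0,0,0,0,0,0,45]' | head -1;python3 s.py
```

```text
clock: 30.55
eef_pos: [0.5446, 0.0816, 0.2428]
tool_rot: [0.758, -0.537, -0.299, -0.218]
ft_force: [0.3, -0.2, 0.3]
grip_width: 0.0382
grasp_force: 0.0
clock: 31.22
eef_pos: [0.5489, 0.0039, 0.2614]
tool_rot: [0.758, -0.537, -0.299, -0.218]
ft_force: [0.4, -0.3, -0.9]
grip_width: 0.0383
grasp_force: 0.0
t 31.3167 F [ 0.11 -0.09 -0.28] [-0.9  0.1 -0.1] grasp [ -19.3 -195.9   97.2]
{'wrist': [([258.0, 254.0], 0.88)], 'side': [([182.0, 258.0], 0.89), ([192.0, 246.0], 0.72)], 'scene': [([212.0, 159.0], 0.58)]}
wrist side mid stand mm [ 0.8  0.7 -3. ] 0.0001
wrist scene mid stand mm [  0.1 -10.8   2.3] 0.0005
side scene mid stand mm [ 5.1 -3.3 -3.4] 0.0036
31.6167 [([182.6, 256.7], 0.68), ([187.5, 300.8], 0.59)]
31.7667 [([181.9, 257.8], 0.69), ([189.2, 300.7], 0.93)]
31.9167 [([182.0, 258.4], 0.84), ([186.7, 299.4], 0.6)]
32.0667 [([180.1, 254.4], 0.67), ([189.8, 301.2], 0.72)]
mask 142 233 238 327 4239
clock: 32.88
clock: 33.55
33.6 [([180.6, 253.9], 0.67), ([187.9, 301.2], 0.93)]
33.75 [([180.5, 255.1], 0.89), ([189.4, 299.0], 0.75)]
33.9 [([183.6, 256.5], 0.73)]
34.05 [([183.8, 254.1], 0.94), ([188.9, 298.4], 0.79)]
mask 143 232 239 327 4315
```

```bash
for i in 1 2 3 4 5 6 7; do python3 -m inch '[0,0,0,0,0,0,45, 0,0,0,0,0,0,45, 0,0,0,0,0,0,45, 0,0,0,0,0,0,45, 0,0,0,0,0,0,45, 0,0,0,0,0,0,45, 0,0,0,0,0,0,45, 0,0,0,0,0,0,45]' >/dev/null; done
python3 - <<'E'
from h import *
f=[bot.camera("side")[235:330,140:235].astype(np.float32).mean(2) for _ in range(8)]
print(bot.get_obs()["clock"],[tuple(np.round(cv2.phaseCorrelate(f[0],x)[0],3)) for x in f[1:]])
w=bot.camera("wrist");o=bot.get_obs();m=bot.silhouettes("wrist","parts_bin")
bot.camera("scene");a=bot.spot_point("side","parts_bin");b=bot.spot_point("scene","parts_bin");c=bot.spot_point("wrist","parts_bin")
if a and b: print(tri2(ray("side",a[0]["uv"]),ray("scene",b[0]["uv"])))
if a and c: print(tri2(ray("side",a[0]["uv"]),wray(c[0]["uv"],o)))
E
```

```text
39.2667 [(np.float64(0.011), np.float64(0.007)), (np.float64(0.003), np.float64(-0.002)), (np.float64(-0.002), np.float64(0.016)), (np.float64(-0.006), np.float64(0.011)), (np.float64(0.018), np.float64(0.008)), (np.float64(0.002), np.float64(-0.006)), (np.float64(-0.0), np.float64(0.01))]
(array([0.5105, 0.1974, 0.0355]), np.float64(0.0031))
(array([0.5146, 0.1936, 0.0321]), np.float64(0.0022))
```

```bash
python3 -c "
from workcell import bot
print(bot.job_done())"
```

```text
the job is handed in; nothing more can be done
None
```

I handed the job in at about 39 s: the bin hangs free, level and still on the gauge hook by the bare middle of its bail, with the gripper released and clear. My force readings put the bin at about 2.7 N, under the 4 N full scale, but `job_done()` returned no verdict.

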